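# True up a worktop upstand corner with a square

### The job

Pick up the blue square by its bar and, holding it flat and low over the worktop, press it into the upstand corner so that one leg lies flush on the back upstand while the other pushes the loose side piece out until it is exactly square and there is no gap; keep it pressed gently but firmly on both faces together for at least a second and a half, never jamming it hard. Then draw it out without shifting the side piece, lay it flat near the middle of the rubber mat and let go. Leave everything else where it stands.

Things in the scene. Friction and masses are not known exactly. Their poses are not given: they have to be found in the camera images.
- corner: Inside corner of two worktop upstands, fixed. Origin: the upright pin in the corner, at worktop height. The back rail's front is the plane x=0, 218 mm long along -y; the side rail's front, when true, is the plane y=0, 200 mm long along -x. Free quadrant x<0, y<0. Each rail carries a flat white facing sheet parallel to it, on packers, standing proud into the free quadrant (see back, side)
- back: The back upstand, rigid and fixed, 60 mm high; origin and axes as corner. Its white facing sheet stands 0 to 9 mm proud of x=0, towards -x (differs each time, not shown by the poses: feel for it), from y=-8 to y=-218 mm, 57 mm high. A proper check takes 5 to 15 N on each face, no less on the back than on the side or the square twists; above 18 N the sheet is marked
- side (a joint): Angle (rad) of the loose side piece about the corner pin. 0: square to the back; positive: leaning into the free quadrant (starts 0.07 to 0.17). Stays where put: friction 0.35 N m, slight damping (about 2 to 4 N moves it at 160 mm). Its sheet stands 0 to 9 mm proud of the rail (not shown by poses), 10 to 200 mm from the pin; marked above 18 N. Can be overpushed to -0.12
- side_end (a point): Point on the front of the side piece's rail (not its proud sheet) at its free end, 200 mm from the corner pin, 30 mm above the worktop; its -x axis runs from the pin along the piece, its -y axis points into the free quadrant
- square: Rigid blue fitter's square, about 0.3 kg, lying flat. Origin: outer heel (where the outer edges would meet) on its underside; one leg runs along -x with outer edge on y=0, the other along -y with outer edge on x=0: seated in the trued corner its axes are parallel to corner's, shifted by the sheets. Legs 160 mm long, 26 wide, 12 thick; a 16 mm notch in the outer heel clears the pin
- square_bar (a point): Midpoint (x=-72, y=-72 mm in the square's frame) of the bare metal grip bar joining the square's legs diagonally, 20 mm above the square's underside; axes as body square. Bar 14 mm wide, about 130 mm long along (1,-1), its top 32 mm above the underside; grip it across, fingers closing along (1,1). The legs slide on the sheets with friction 0.3 to 0.6
- mat: Black rubber mat 250 x 250 x 4 mm, fixed on the worktop, where the square starts. Origin: centre of its underside
- tape: Yellow tape measure, 66 x 36 x 58 mm, standing in front of the corner; leave alone. Origin: centre of its underside
- screwdriver: Red-handled screwdriver, 190 mm, lying beyond the mat; leave alone. Origin: on its underside
Not all that is in view belongs to the job. Of the things that look like the square, the smaller one is meant.

How it is judged:
On the way:
1. The held square lies low in the corner, pressed with 4 N or more on the back upstand and on the side piece at once, the side piece within 0.9 degrees of square, for 1.5 s (contact force between square and back above 4 N and contact force between square and side above 4 N and contact force between the fingers and square above 2 N and value of joint side between -0.015 and 0.015 rad and angle between the x axis of square and the x axis of corner, either way round below 0.025 rad and angle between square's own z axis and vertical below 0.05 rad and height (world z) of square below 0.015 m and x of square in the frame of corner above -0.013 m and y of square in the frame of corner above -0.013 m), for 1.5 s.
At the end, for the whole second after the job is handed in: The side piece stands within 0.9 degrees (0.015 rad) of square to the back upstand; the square lies flat, at rest and released on the mat, its bar's midpoint within 60 mm of the mat's centre; the tape measure and the screwdriver are where they were (25 mm) (value of joint side between -0.015 and 0.015 rad and horizontal distance between square_bar and mat below 0.06 m and z of square in the frame of mat between 0.001 and 0.008 m and angle between square's own z axis and vertical below 0.04 rad and linear speed of square below 0.01 m/s and contact force between the fingers and square below 0.1 N); the robot touches nothing.
It fails at once if The square is pressed on an upstand with more than 18 N (contact force between square and back above 18 N or contact force between square and side above 18 N).
It fails at once if The robot itself pushes the upstands (contact force between the arm and corner above 5 N).
It fails at once if The tape measure or the screwdriver is moved by more than 25 mm (distance of any of tape, screwdriver from where it was at the start of the episode above 0.025 m).
It also fails if it takes over 72 s, if anything falls off the work surface, if the arm or the gripper's body presses on something with over 40 N, if the wrist force passes 120 N, or if a joint passes its speed limit or range.

### The arm

A 7-joint arm with a two-finger parallel gripper is mounted at the origin on the work surface. World frame = base frame: x ahead of the robot, y to its left, z up, the work surface at z = 0. Lengths are in m, angles in rad, forces in N, time in s.
With the tool pointing down it reaches from about 0.4 to 0.925 m from the base axis. Payload 4.1 kg.
Tool frame: the origin (TCP) lies midway between the tips of the shut fingers; the grasp point (between the pads) lies 19 mm behind it (r.pinch_z is the distance from the TCP to the grasp point, in m); z points along the fingers, y is the direction in which the jaws open and shut (so a half turn about z gives the same grasp; the last joint's range is limited). The gripper opens to 85 mm and grips with 20 to 120 N. Pads are 22 mm wide; open, the fingers measure 114 mm over their backs; the gripper's body (76 mm by 85 mm) begins 54 mm behind the grasp point. The pads swing forward as they close: fully open they stand 13 mm farther back than shut.
Start: joints at [-0.099, 0.398, 0.045, 1.537, -0.019, 1.207, -0.051], TCP at [0.65, 0, 0.231] pointing down, gripper open.
Joint ranges: [-2.82, 2.82], [-0.49, 2.23], [-1.37, 1.46], [0, 2.46], [-1.36, 4.5], [0.23, 2], [-2.94, 2.94]. Speed limits (rad/s): [2.57, 2.57, 3.14, 3.14, 3.14, 3.14, 3.14].

### API

Orientations are given as a unit quaternion [x, y, z, w].
In Python, from workcell import read_state, vision, r, finder gives the robot as it stands.
- The arm moves only by the tool move_arm, never from a script. Its argument "moves" is text: rows parted by semicolons, each of 7 numbers parted by spaces: the opening, from 0 (shut) to 1 (fully open), then the shift along the tool's x, y, z normalised to -1 to 1, where 1 is 0.5 m, then the turn, a rotation vector about the tool's x, y, z normalised to -1 to 1, where 1 is 60 degrees. In form: grip x y z wx wy wz; .... A call has 1 to 10 rows; each row shifts and turns the commanded pose from where the row before left it, along the tool's axes as they then stand; what a row does not reach is not made up. A row lasts 1/10 s, in which the tool goes at most 50 mm and 8.59 degrees, less where a joint would pass 70% of its speed; a pose out of reach is approached as far as the arm can. A call with a number of a shift or a turn outside -1 to 1 is refused whole. A call with a gripper value outside its range is refused whole. The fingers move at their own pace and stop on an object; "squeeze" is the grip in N (left out, the last holds). Time passes only in rows, so rows that do not move let the fingers close. It gives the time, the measured TCP pose, the force and the opening at its end, in the units of the state.
- read_state(): the state, without advancing time (a new reading comes with each control period).
- vision.read_camera(name): name is "scene" or "side" or "wrist"; returns the picture (420x560x3 uint8, red, green, blue); there is no depth.
- vision.camera_model(name): a dict with "K" (3x3 intrinsics, pixels), "camera_from_world" (4x4, takes a point from world to camera coordinates). Camera axes: x right, y up, looking along -z (the intrinsics and any distortion apply to the point x, -y, -z); pixel columns grow to the right and rows downward; lengths in m; the calibration is good to about 2 mm. A picture is of the moment at which its call begins: read the wrist's pose just before it. camera_model takes no time and is no camera call; for the wrist camera it gives the pose at the moment of the call.
- r.sign_off(): hands the job in, once; it reports no verdict.
Trained networks look in the newest picture that a camera, given by its name, has taken for a name from the list of things; names that differ only in an ending like _2 or _b are one class to them, and where a whole thing is asked for, a point or a joint stands for the part that bears it (a point fixed in the world has none). Each returns a list of dicts, best first, with "p" (0 to 1); they miss things now and then, are a little off and sometimes report something else, mostly with a low value. They report only what shows in the picture. A call takes as long as a camera call. They do not tell look-alikes from the thing itself.
- finder.boxes_of(camera, name): "location" ([x, y, z] in m, in world coordinates, good to about 4 mm: the middle of the surface that is visible of it).
- finder.mark_of(camera, name): "location" ([x, y, z] in m, in world coordinates, good to about 4 mm: a listed point, or the origin of a listed thing).
The state is a dict: "t": time; "joint_pos": joint angles; "joint_velocities": joint speeds; "joint_efforts": joint torques, N m; "eef_pos": TCP position; "ee_rot": TCP orientation; "contact_force": force on the tool from outside, world axes, zero at the start; "wrist_torque": the same for the moment, N m; "opening": finger opening in m.
Only numpy, scipy, OpenCV 4.12 (cv2) and the standard library are available. Lean on these libraries where they do the work, as an engineer would, in place of code of your own. Each camera call takes 0.05 s, during which the arm holds its last target. There are 200 camera calls.

## Working session

There is one attempt and no reset: what is moved stays moved. The work goes in short steps, Python scripts to look and compute and a tool call to move; the robot and the scene stay as the last step left them, time stands still between calls to the robot, and variables do not carry over. Pictures are saved under pics/ and viewed, about 8 in all and at most 12, crops included, and the job is handed in when it is done.

Besides the shell and the picture viewer there is one more tool, called as name(argument=value, ...) on one line, values as JSON. move_arm: Moves the arm, as the interface text tells. Its arguments: {"type":"object","properties":{"moves":{"type":"string"},"squeeze":{"type":"number"}},"required":["moves"]}

```bash
ls; mkdir -p pics; python3 - <<'E'
from workcell import read_state, vision, r, finder
import cv2,numpy as np
s=read_state();print({k:np.round(v,3).tolist() for k,v in s.items()})
ims=[]
for c in("scene","side"):
    im=vision.read_camera(c);cv2.imwrite(f"pics/{c}0.png",im[...,::-1])
    for n in("corner","side_end","square","square_bar","mat","tape","screwdriver"):
        for d in finder.mark_of(c,n)[:3]:print(c,n,round(d["p"],2),np.round(d["location"],3))
E
```

```text
pics
{'t': 0.0, 'joint_pos': [-0.099, 0.399, 0.045, 1.538, -0.019, 1.207, -0.051], 'joint_velocities': [0.001, -0.001, 0.001, 0.001, 0.0, -0.001, 0.001], 'joint_efforts': [-0.001, -47.513, 1.364, -25.423, 0.011, 0.01, 0.0], 'eef_pos': [0.649, 0.0, 0.23], 'ee_rot': [0.707, 0.707, -0.001, -0.001], 'contact_force': [0.691, 0.97, 0.015], 'wrist_torque': [0.025, -0.002, -0.009], 'opening': 0.085}
scene corner 0.68 [ 0.665  0.209 -0.   ]
scene side_end 0.86 [0.467 0.228 0.032]
scene square 0.95 [ 0.551 -0.184  0.003]
scene square 0.62 [ 0.133  0.212 -0.002]
scene square_bar 0.74 [0.227 0.314 0.026]
scene square_bar 0.56 [ 0.464 -0.238  0.025]
scene mat 0.74 [ 0.499 -0.271 -0.   ]
scene tape 0.94 [ 0.406  0.082 -0.002]
scene screwdriver 0.72 [ 0.659 -0.275 -0.   ]
side corner 0.88 [0.666 0.212 0.002]
side side_end 0.62 [0.464 0.225 0.03 ]
side square 0.72 [ 0.553 -0.186  0.006]
side square 0.57 [ 0.129  0.216 -0.   ]
side square 0.26 [0.662 0.209 0.003]
side square_bar 0.67 [0.225 0.31  0.03 ]
side square_bar 0.63 [ 0.465 -0.235  0.028]
side mat 0.57 [ 0.502 -0.269 -0.002]
side tape 0.65 [0.406 0.084 0.007]
side screwdriver 0.75 [ 0.66  -0.272 -0.004]
```

View pics/scene0.png

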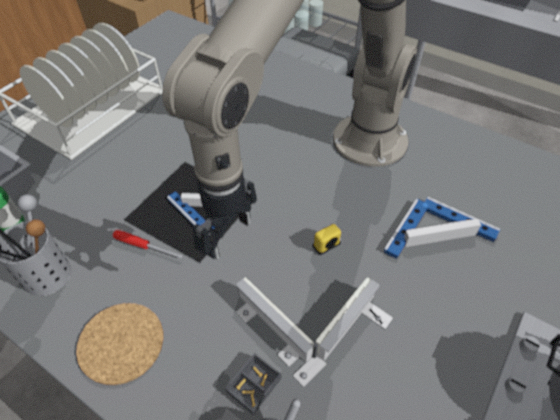

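View pics/side0.png

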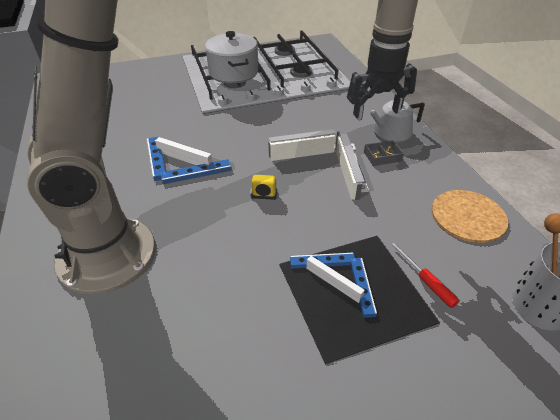

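The two look-alikes are the square on the mat (scene px 190,210; heel-to-bar 0.102 m, which matches 72√2) and the one at scene px 440,225 (heel-to-bar 0.137 m, so larger). I choose the one on the mat. Next I look at the corner with the wrist camera.

move_arm(moves="1 0.06 -0.035 -0.06 0 0 0;1 0.06 -0.035 -0.06 0 0 0;1 0.06 -0.035 -0.06 0 0 0;1 0.06 -0.035 -0.06 0 0 0;1 0 0 0 0 0 0;1 0 0 0 0 0 0")

```text
t: 1.4
eef_pos: [0.5801, 0.1208, 0.3524]
ee_rot: [0.706, 0.708, 0.001, 0.001]
contact_force: [0.0, -0.9, -1.0]
opening: 0.0852
```

```bash
cat > h.py <<'E'
from workcell import read_state, vision, r, finder
import cv2,numpy as np
from scipy.spatial.transform import Rotation as R
def ray(cam,px,z,T=None):
    m=vision.camera_model(cam);K=m["K"];T=m["camera_from_world"] if T is None else T
    d=np.linalg.inv(K)@[px[0],px[1],1];d=np.array([d[0],-d[1],-d[2]])
    Rt=np.array(T)[:3,:3];c=-Rt.T@np.array(T)[:3,3];w=Rt.T@d
    return c+w*(z-c[2])/w[2]
def proj(cam,p):
    m=vision.camera_model(cam);q=np.array(m["camera_from_world"])@[*p,1]
    u=np.array(m["K"])@[q[0],-q[1],-q[2]];return u[:2]/u[2]
def shift(p,yawdeg=None):
    s=read_state();Q=R.from_quat(s["ee_rot"]);d=Q.inv().apply(np.array(p)-s["eef_pos"])
    y=Q.as_matrix()[:2,1];now=np.degrees(np.arctan2(y[1],y[0]))
    print("tcp",np.round(s["eef_pos"],4),"jawyaw",round(now,2),"shift/0.5",np.round(d/0.5,4),"wz",None if yawdeg is None else round(-(yawdeg-now)/60,4))
E
python3 - <<'E'
from h import *
print(vision.camera_model("wrist"))
im=vision.read_camera("wrist");cv2.imwrite("pics/w1.png",im[...,::-1])
for n in("corner","side_end","square","square_bar","mat","tape"):
    for d in finder.mark_of("wrist",n)[:3]:print(n,round(d["p"],2),np.round(d["location"],4))
E
```

```text
{'K': array([[338.37544519,   0.        , 276.21281534],
       [  0.        , 338.37544519, 199.26679636],
       [  0.        ,   0.        ,   1.        ]]), 'camera_from_world': array([[ 0.99999419,  0.0023443 ,  0.00247485, -0.58150566],
       [-0.00151219,  0.95571701, -0.29428337, -0.04097961],
       [-0.00305514,  0.29427792,  0.95571501, -0.52918958],
       [ 0.        ,  0.        ,  0.        ,  1.        ]])}
corner 0.78 [0.6639 0.2107 0.0043]
side_end 0.9 [0.4649 0.2276 0.0301]
square 0.94 [ 0.5506 -0.1832  0.0074]
square 0.34 [ 0.466  -0.2417  0.0224]
square_bar 0.63 [ 0.4651 -0.2392  0.0221]
mat 0.63 [ 0.4983 -0.2701  0.0027]
mat 0.41 [0.4666 0.2283 0.0299]
mat 0.25 [ 0.6688  0.206  -0.0034]
```

View pics/w1.png

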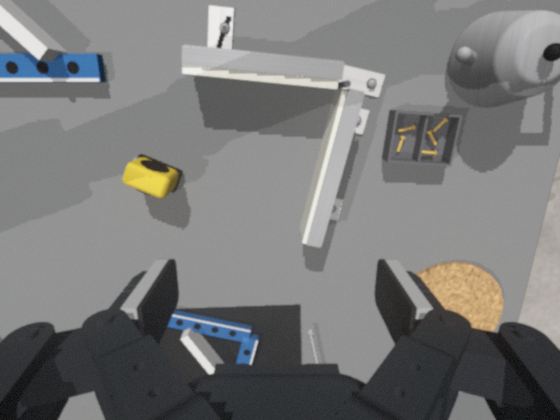

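The wrist picture shows the corner pin near (348,85), the back rail running down to about (313,242), the side rail running left to (183,60), and the tape at (150,178). I need the back rail's yaw precisely.

```bash
python3 - <<'E'
import cv2
im=cv2.imread("pics/w1.png")[30:255,290:390]
a=cv2.resize(im,None,fx=2.6,fy=2.6,interpolation=cv2.INTER_CUBIC)
im=cv2.imread("pics/w1.png")[30:110,175:365]
b=cv2.resize(im,None,fx=2.6,fy=2.6,interpolation=cv2.INTER_CUBIC)
import numpy as np
o=np.zeros((590,760,3),np.uint8);o[:a.shape[0],:260]=a;o[:b.shape[0],265:265+b.shape[1]]=b
cv2.imwrite("pics/w1c.png",o)
E
```

```text
(no output)
```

View pics/w1c.png

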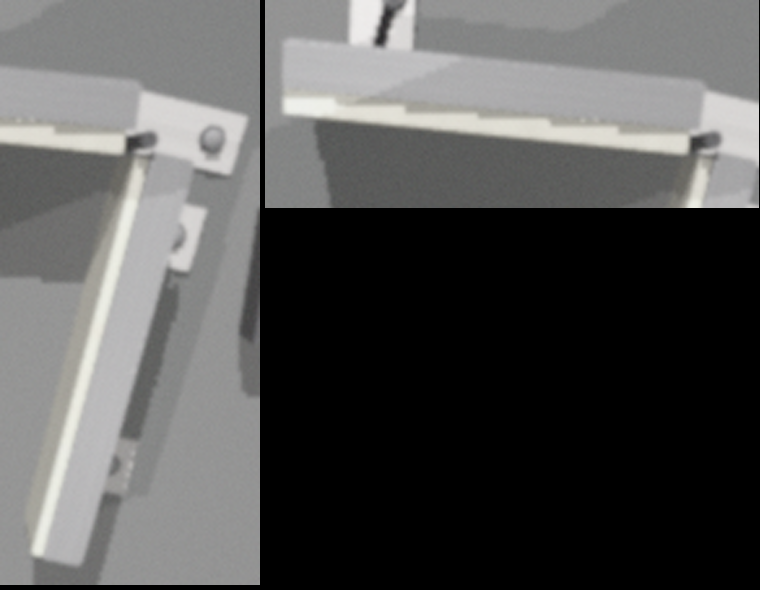

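```bash
python3 - <<'E'
from h import *
g=cv2.imread("pics/w1.png",0)
L=cv2.createLineSegmentDetector(cv2.LSD_REFINE_ADV).detect(g)[0][:,0]
for a in L:
    if np.hypot(*(a[:2]-a[2:]))>60 and 170<a[0]<400 and a[1]<260:
        z=.06;p,q=ray("wrist",a[:2],z),ray("wrist",a[2:],z);d=q-p
        print(np.round(a),np.round(p[:2],4),np.round(q[:2],4),"ang",round(np.degrees(np.arctan2(d[1],d[0])),2))
E
```

```text
[182.  73. 335.  89.] [0.467  0.2193] [0.6511 0.2013] ang -5.56
[321. 247. 353. 133.] [ 0.6424 -0.0087] [0.6773 0.148 ] ang 77.44
[328. 140. 301. 241.] [0.6463 0.139 ] [6.149e-01 1.000e-04] ang -102.73
[380. 170. 388. 111.] [0.715  0.0999] [0.7191 0.1755] ang 86.96
[342.  60. 232.  49.] [0.6582 0.2335] [0.528  0.2464] ang 174.37
[306. 241. 345.  99.] [6.217e-01 2.000e-04] [0.6639 0.1893] ang 77.45
```

move_arm(moves="1 -0.0796 -0.0256 0.0444 0 0 0;1 -0.0796 -0.0256 0.0444 0 0 0;1 -0.0796 -0.0256 0.0444 0 0 0;1 -0.0796 -0.0256 0.0444 0 0 0;1 -0.0796 -0.0256 0.0444 0 0 0;1 -0.0796 -0.0256 0.0444 0 0 0;1 -0.0796 -0.0256 0.0444 0 0 0;1 -0.0796 -0.0256 0.0444 0 0 0;1 -0.0796 -0.0256 0.0444 0 0 0;1 0 0 0 0 0 0")

```text
t: 2.75
eef_pos: [0.4592, -0.2444, 0.1485]
ee_rot: [0.711, 0.703, -0.003, -0.002]
contact_force: [-0.7, 0.5, 0.2]
opening: 0.0854
```

move_arm(moves="1 0 0 0 0 0 -0.1345;1 0 0 0 0 0 -0.1345;1 0 0 0 0 0 -0.1345;1 0 0 0 0 0 -0.1345;1 0 0 0 0 0 0;1 0 0 0 0 0 0;1 0 0 0 0 0 0")

```text
t: 3.45
eef_pos: [0.4649, -0.2381, 0.1516]
ee_rot: [0.484, 0.875, 0.0, 0.0]
contact_force: [1.0, 0.2, 0.2]
opening: 0.0848
```

```bash
python3 - <<'E'
from h import *
im=vision.read_camera("wrist");cv2.imwrite("pics/w2.png",im[...,::-1])
B=[]
for n in("square","square_bar","mat"):
  for c in ("wrist","side"):
    if c=="side":vision.read_camera(c)
    for d in finder.mark_of(c,n)[:2]:print(c,n,round(d["p"],2),np.round(d["location"],4))
g=cv2.imread("pics/w2.png",0)
L=cv2.createLineSegmentDetector(cv2.LSD_REFINE_ADV).detect(g)[0][:,0]
for a in L:
    if np.hypot(*(a[:2]-a[2:]))>50:
        z=.036;p,q=ray("wrist",a[:2],z),ray("wrist",a[2:],z);d=q-p
        print(np.round(a),np.round(p[:2],4),np.round(q[:2],4),"ang",round(np.degrees(np.arctan2(d[1],d[0])),2))
shift([.465,-.2375,.15],32.45)
E
```

```text
wrist square 0.88 [ 0.5502 -0.1813  0.0023]
side square 0.91 [ 0.1286  0.2186 -0.002 ]
side square 0.6 [ 0.5499 -0.1866  0.0066]
wrist square_bar 0.76 [ 0.4654 -0.2401  0.0239]
side square_bar 0.73 [ 0.4659 -0.2358  0.0278]
side square_bar 0.55 [0.2274 0.3069 0.0283]
wrist mat 0.93 [ 0.4975 -0.2727  0.0021]
side mat 0.96 [ 0.4996 -0.2684 -0.0018]
[265. 303. 383. 203.] [ 0.5104 -0.3283] [ 0.5419 -0.1985] ang 76.37
[269. 104. 267. 272.] [ 0.4243 -0.1826] [ 0.496  -0.3006] ang -58.71
[386. 177. 268.  45.] [ 0.5301 -0.18  ] [ 0.402  -0.1491] ang 166.42
[286. 252. 288. 187.] [ 0.4991 -0.2764] [ 0.4699 -0.228 ] ang 121.16
[394. 343. 372. 295.] [ 0.6332 -0.3008] [ 0.5851 -0.2709] ang 148.09
[136. 307. 170. 258.] [ 0.4164 -0.3925] [ 0.4191 -0.3331] ang 87.45
[382. 258. 415. 306.] [ 0.5709 -0.2375] [ 0.6241 -0.2598] ang -22.78
[180. 296. 158. 344.] [ 0.4436 -0.3615] [ 0.4498 -0.4172] ang -83.67
[433. 308. 396. 258.] [ 0.6389 -0.2525] [ 0.5811 -0.2313] ang 159.91
[156. 258. 119. 308.] [ 0.4093 -0.3397] [ 0.4036 -0.4009] ang -95.29
[114. 276. 234.  31.] [ 0.387  -0.3744] [ 0.3776 -0.1546] ang 92.44
[379. 318. 338. 370.] [ 0.6049 -0.2862] [ 0.6077 -0.3536] ang -87.61
[297. 364. 177. 308.] [ 0.5706 -0.3677] [ 0.447  -0.3733] ang -177.37
[330.  90. 482. 184.] [ 0.4559 -0.1505] [ 0.5978 -0.1445] ang 2.41
[483. 185. 414. 273.] [ 0.5988 -0.1443] [ 0.6026 -0.2342] ang -87.55
[285.  62. 329.  90.] [ 0.4182 -0.1519] [ 0.4556 -0.1507] ang 1.69
[470. 234. 436. 295.] [ 0.6187 -0.1812] [ 0.6325 -0.2407] ang -76.9
[292. 123. 353. 188.] [ 0.4456 -0.1851] [ 0.5139 -0.2018] ang -13.73
[352. 190. 304. 233.] [ 0.5141 -0.2035] [ 0.5025 -0.2538] ang -102.96
[439. 298. 474. 237.] [ 0.6369 -0.2419] [ 0.6237 -0.182 ] ang 102.43
[500. 332. 558. 410.] [ 0.7071 -0.2399] [ 0.8202 -0.2773] ang -18.26
[  0. 402.  52. 332.] [ 0.3499 -0.5612] [ 0.363  -0.4572] ang 82.79
tcp [ 0.4649 -0.2382  0.1515] jawyaw 32.28 shift/0.5 [0.001  0.0009 0.0031] wz -0.0029
```

View pics/w2.png

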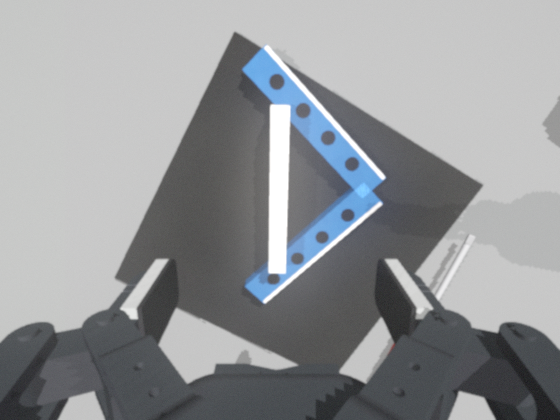

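The picture confirms the square on the mat, with its bar from (280,105) to (277,272) and heel near (365,190). The edges give a square yaw of about -13.6°, and the TCP is already over the bar. I'll turn 1°, half close, descend and grip.

move_arm(moves="0.5 0 0 0.09 0 0 0.016;0.5 0 0 0.09 0 0 0;0.5 0.001 0.001 0.06 0 0 0;0.5 0 0 0.03 0 0 0;0.5 0 0 0.015 0 0 0;0.5 0 0 0 0 0 0;0.5 0 0 0 0 0 0", squeeze=60)

```text
t: 4.65
eef_pos: [0.4659, -0.2379, 0.0099]
ee_rot: [0.49, 0.872, 0.0, 0.001]
contact_force: [0.3, -0.3, 0.1]
opening: 0.0428
```

```bash
python3 - <<'E'
from h import *
shift([.4655,-.238,.009],31.3);print(read_state()["contact_force"],read_state()["opening"])
E
```

```text
tcp [ 0.4659 -0.2379  0.0099] jawyaw 31.32 shift/0.5 [ 0.0002 -0.0007  0.0017] wz 0.0003
[ 0.26286635 -0.28394735  0.08506909] 0.04276856358771551
```

move_arm(moves="0 0 0 0 0 0 0;0 0 0 0 0 0 0;0 0 0 0 0 0 0;0 0 0 0 0 0 0;0 0 0 0 0 0 0;0 0 0 0 0 0 0;0 0 0 -0.04 0 0 0;0 0 0 -0.08 0 0 0;0 0 0 -0.08 0 0 0;0 0 0 0 0 0 0", squeeze=60)

```text
t: 5.65
eef_pos: [0.4686, -0.2393, 0.114]
ee_rot: [0.49, 0.872, 0.001, 0.005]
contact_force: [1.7, 0.0, -3.4]
opening: 0.0131
```

```bash
python3 - <<'E'
from h import *
s=read_state();print(s["contact_force"],s["wrist_torque"],s["opening"])
im=vision.read_camera("wrist");cv2.imwrite("pics/w3.png",im[...,::-1])
# target for square heel at corner-frame offset h
C=np.array([.665,.2105]);a=np.radians(-12.55);Rm=np.array([[np.cos(a),-np.sin(a)],[np.sin(a),np.cos(a)]])
print("pre",C+Rm@[-.072-.030,-.072-.055],"seat0",C+Rm@[-.072,-.072])
shift([*(C+Rm@[-.072-.030,-.072-.055]),.11],32.45)
E
```

```text
[ 1.69475504  0.04029606 -3.38843478] [-0.11216097 -0.11656512 -0.01041944] 0.013138910150887835
pre [0.53784109 0.10869818] seat0 [0.57907532 0.1558653 ]
tcp [ 0.4667 -0.2382  0.1113] jawyaw 31.32 shift/0.5 [0.5188 0.4823 0.002 ] wz -0.0188
```

View pics/w3.png

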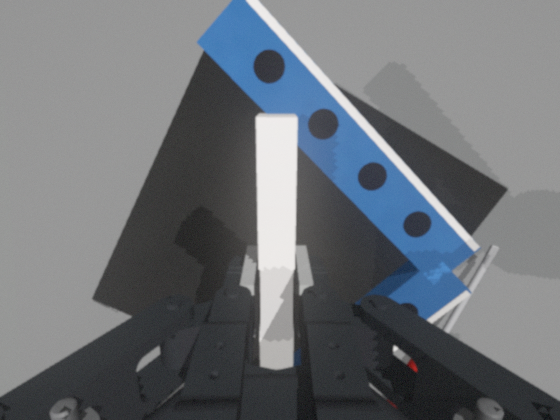

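move_arm(moves="0 0.0648 0.0603 0 0 0 0;0 0.0648 0.0603 0 0 0 0;0 0.0648 0.0603 0 0 0 0;0 0.0648 0.0603 0 0 0 0;0 0.0648 0.0603 0 0 0 0;0 0.0648 0.0603 0 0 0 0;0 0.0648 0.0603 0 0 0 0;0 0.0648 0.0603 0 0 0 0;0 0 0 0 0 0 -0.0188;0 0 0 0 0 0 0")

```text
t: 6.7
eef_pos: [0.5344, 0.1105, 0.1068]
ee_rot: [0.48, 0.877, -0.001, -0.002]
contact_force: [-0.6, -1.4, -3.9]
opening: 0.013
```

```bash
cat >> h.py <<'E'
C=np.array([.665,.2105]);a=np.radians(-12.55);Rm=np.array([[np.cos(a),-np.sin(a)],[np.sin(a),np.cos(a)]])
def stat():
    s=read_state();f=np.array(s["contact_force"]);Q=R.from_quat(s["ee_rot"])
    y=Q.as_matrix()[:2,1]
    print("t",round(s["t"],2),"Fcorner",np.round(Rm.T@f[:2],2),"Fz",round(f[2],2),"M",np.round(s["wrist_torque"],3),"heel_c",np.round((Rm.T@(np.array(s["eef_pos"][:2])-C)+.072)*1e3,2),"z",round(s["eef_pos"][2],4),"jaw",round(np.degrees(np.arctan2(y[1],y[0])),2),"tilt",np.round(Q.as_matrix()[:2,2],4))
E
python3 - <<'E'
from h import *
stat()
im=vision.read_camera("scene");cv2.imwrite("pics/s4.png",im[...,::-1][200:,150:480])
import time
stat()
for c in("wrist","side"):
    vision.read_camera(c)
    for n in("square","corner","square_bar","side_end"):
        for d in finder.mark_of(c,n)[:2]:print(c,n,round(d["p"],2),np.round(d["location"],4))
    stat()
shift([.5378,.1087,.012],32.45)
g=cv2.cvtColor(vision.read_camera("wrist"),cv2.COLOR_RGB2GRAY);cv2.imwrite("pics/w5.png",g)
for l in cv2.createLineSegmentDetector(cv2.LSD_REFINE_ADV).detect(g)[0][:,0]:
    if np.hypot(*(l[:2]-l[2:]))>60:
        z=.105;p,q=ray("wrist",l[:2],z),ray("wrist",l[2:],z);d=q-p
        print(np.round(l),np.round(p[:2],4),np.round(q[:2],4),"ang",round(np.degrees(np.arctan2(d[1],d[0])),2))
E
```

```text
t 6.7 Fcorner [-0.29 -1.54] Fz -3.92 M [-0.137  0.036  0.031] heel_c [-33.74 -54.03] z 0.1068 jaw 32.67 tilt [-0.0044 -0.001 ]
t 6.75 Fcorner [-0.43 -0.15] Fz -2.83 M [-0.133  0.059 -0.069] heel_c [-33.21 -55.94] z 0.107 jaw 32.47 tilt [-0.0042 -0.0018]
wrist square 0.79 [0.6167 0.1627 0.1009]
wrist square 0.6 [0.6635 0.2099 0.0025]
wrist corner 0.6 [0.6645 0.2076 0.0013]
wrist square_bar 0.6 [0.5331 0.1059 0.1181]
t 7.0 Fcorner [ 0.99 -0.17] Fz -3.85 M [-0.007  0.066 -0.001] heel_c [-31.56 -56.35] z 0.1087 jaw 32.31 tilt [-0.0006 -0.0006]
side square 0.68 [0.619  0.1614 0.1045]
side square 0.67 [1.326e-01 2.180e-01 2.000e-04]
side corner 0.65 [0.6224 0.1584 0.1021]
side corner 0.63 [0.6686 0.2078 0.0019]
side square_bar 0.79 [0.5345 0.1076 0.1283]
side square_bar 0.79 [0.2274 0.3112 0.0288]
side side_end 0.72 [0.4639 0.2266 0.0309]
t 7.25 Fcorner [-0.27 -0.56] Fz -3.82 M [-0.003  0.029 -0.001] heel_c [-31.51 -55.04] z 0.1091 jaw 32.42 tilt [0.0003 0.    ]
tcp [0.5364 0.109  0.1091] jawyaw 32.42 shift/0.5 [-0.002   0.0021  0.1943] wz -0.0005
[259. 271. 259. 363.] [0.5332 0.0997] [0.5
[... 488 characters left out ...]
73. 251.] [0.4672 0.1959] [0.6136 0.1633] ang -12.57
[485. 298. 531. 258.] [0.6363 0.1472] [0.6398 0.1752] ang 82.78
[ 94.  77. 153. 152.] [0.4297 0.1387] [0.4637 0.1242] ang -23.13
[ 42. 371. 163. 297.] [ 0.4662 -0.0143] [0.5005 0.0611] ang 65.54
[379.  31. 547. 185.] [0.5176 0.2148] [0.6198 0.2055] ang -5.23
[ 19. 120.  75. 187.] [0.4098 0.1058] [0.4412 0.0912] ang -24.85
[515. 235. 460. 278.] [0.6248 0.1799] [0.618 0.149] ang -102.35
[397. 247. 329. 177.] [0.5817 0.1455] [0.5349 0.1558] ang 167.52
[559. 140. 414.   0.] [0.6091 0.2225] [0.5222 0.2306] ang 174.66
[243.  90. 197.  42.] [0.4839 0.1671] [0.4589 0.1728] ang 167.15
[306. 331. 313. 396.] [0.5719 0.0832] [0.5988 0.0497] ang -51.21
```

View pics/w5.png

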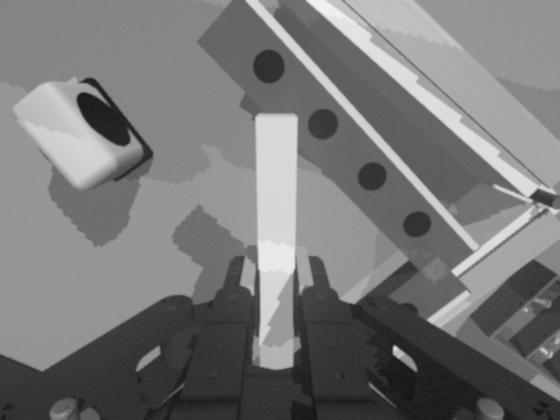

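The held square shows clear of both rails, with its heel near px (475,250) and the rail corner near (545,195). Its edges stand at -12.53° against -12.55° for the corner. Lowering it inside the quadrant.

move_arm(moves="0 -0.002 0.002 0.07 0 0 0;0 0 0 0.07 0 0 0;0 0 0 0.04 0 0 0;0 0 0 0.016 0 0 0;0 0 0 0 0 0 0;0 0 0 0 0 0 0;0 0 0 0 0 0 0;0 0 0 0 0 0 0")

```text
t: 8.1
eef_pos: [0.5388, 0.1093, 0.0123]
ee_rot: [0.481, 0.877, 0.001, 0.001]
contact_force: [-0.4, -1.1, -3.3]
opening: 0.0131
```

```bash
python3 - <<'E'
from h import *
stat();shift([.5378,.1087,.011],32.45)
# unit: tool shift per 1mm in corner +x, +y
Q=R.from_quat(read_state()["ee_rot"])
for v in([1,0],[0,1]):print(v,np.round(Q.inv().apply([*(Rm@v),0])/500,5))
E
```

```text
t 8.1 Fcorner [-0.18 -1.21] Fz -3.26 M [-0.054  0.062  0.004] heel_c [-29.21 -54.24] z 0.0123 jaw 32.45 tilt [0.0026 0.0006]
tcp [0.5388 0.1093 0.0123] jawyaw 32.45 shift/0.5 [ 0.0001 -0.0023  0.0026] wz -0.0
[1, 0] [-0.00141  0.00141  0.     ]
[0, 1] [0.00141 0.00141 0.     ]
```

move_arm(moves="0 -0.005 0.005 0 0 0 0;0 -0.005 0.005 0 0 0 0;0 -0.005 0.005 0 0 0 0;0 -0.004 0.004 0 0 0 0;0 -0.0014 0.0014 0 0 0 0;0 -0.0014 0.0014 0 0 0 0;0 -0.0014 0.0014 0 0 0 0;0 0 0 0 0 0 0")

```text
t: 8.9
eef_pos: [0.5537, 0.1054, 0.011]
ee_rot: [0.481, 0.877, -0.0, 0.0]
contact_force: [1.4, -0.2, -3.9]
opening: 0.0131
```

```bash
python3 -c "
from h import *
stat()"
```

```text
t 8.9 Fcorner [1.43 0.09] Fz -3.89 M [-0.022  0.079 -0.08 ] heel_c [-13.77 -54.74] z 0.011 jaw 32.45 tilt [ 0. -0.]
```

move_arm(moves="0 -0.001 0.001 0 0 0 0;0 -0.001 0.001 0 0 0 0;0 -0.001 0.001 0 0 0 0;0 -0.001 0.001 0 0 0 0;0 0 0 0 0 0 0")

```text
t: 9.4
eef_pos: [0.5566, 0.1048, 0.0111]
ee_rot: [0.481, 0.876, 0.0, 0.0]
contact_force: [0.7, -0.5, -3.6]
opening: 0.0131
```

```bash
python3 -c "
from h import *
stat()"
```

```text
t 9.4 Fcorner [ 0.81 -0.37] Fz -3.56 M [-0.053  0.065 -0.004] heel_c [-10.8  -54.72] z 0.0111 jaw 32.44 tilt [0.0003 0.    ]
```

move_arm(moves="0 -0.001 0.001 0 0 0 0;0 -0.001 0.001 0 0 0 0;0 0 0 0 0 0 0")

```text
t: 9.7
eef_pos: [0.558, 0.1045, 0.011]
ee_rot: [0.481, 0.877, 0.0, 0.0]
contact_force: [0.1, -0.9, -2.7]
opening: 0.0129
```

```bash
python3 -c "
from h import *
stat()"
```

```text
t 9.7 Fcorner [ 0.28 -0.84] Fz -2.69 M [-0.06  -0.001 -0.031] heel_c [ -9.39 -54.73] z 0.011 jaw 32.45 tilt [ 0.0003 -0.    ]
```

```bash
python3 - <<'E'
from h import *
T=np.array([[ 0.99999419,0.0023443,0.00247485,-0.58150566],[-0.00151219,0.95571701,-0.29428337,-0.04097961],[-0.00305514,0.29427792,0.95571501,-0.52918958],[0,0,0,1]])
for px in([328,140],[301,241],[306,241],[345,99],[353,133],[321,247]):
    for z in(.057,.06):print(px,z,np.round(Rm.T@(ray("wrist",px,z,T)[:2]-C)*1e3,1))
stat()
g=vision.read_camera("wrist");cv2.imwrite("pics/w6.png",cv2.resize(g[130:330,380:560,::-1],None,fx=3,fy=3,interpolation=cv2.INTER_CUBIC))
E
```

```text
[328, 140] 0.057 [ -1.9 -71.4]
[328, 140] 0.06 [ -2.4 -71.1]
[301, 241] 0.057 [  -1.8 -216.2]
[301, 241] 0.06 [  -2.3 -214.9]
[306, 241] 0.057 [   5.1 -214.6]
[306, 241] 0.06 [   4.5 -213.4]
[345, 99] 0.057 [  5.4 -18. ]
[345, 99] 0.06 [  4.8 -18.1]
[353, 133] 0.057 [ 27.  -55.8]
[353, 133] 0.06 [ 26.2 -55.7]
[321, 247] 0.057 [  28.1 -218.9]
[321, 247] 0.06 [  27.4 -217.7]
t 9.7 Fcorner [ 0.28 -0.84] Fz -2.69 M [-0.06  -0.001 -0.031] heel_c [ -9.39 -54.73] z 0.011 jaw 32.45 tilt [ 0.0003 -0.    ]
```

View pics/w6.png

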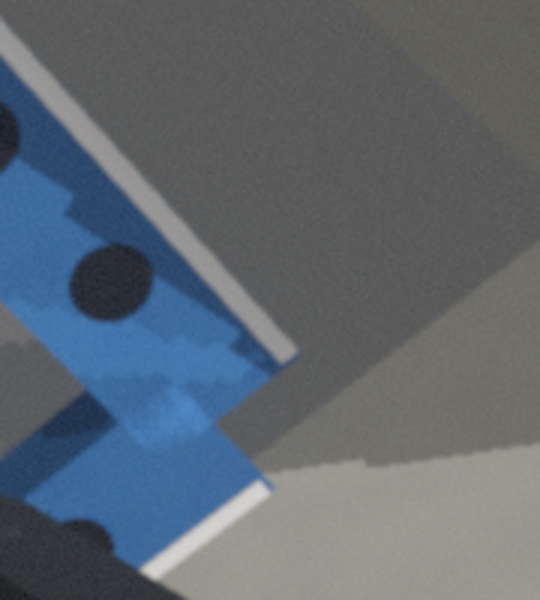

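The crop shows the leg's front edge about 25 px, or 5–7 mm, short of the back sheet. I'll go 4 mm, then feel.

move_arm(moves="0 -0.001 0.001 0 0 0 0;0 -0.001 0.001 0 0 0 0;0 -0.001 0.001 0 0 0 0;0 -0.001 0.001 0 0 0 0;0 -0.0007 0.0007 0 0 0 0;0 -0.0007 0.0007 0 0 0 0;0 0 0 0 0 0 0")

```text
t: 10.45
eef_pos: [0.5617, 0.1037, 0.011]
ee_rot: [0.481, 0.876, 0.0, 0.0]
contact_force: [-0.1, -0.7, -3.4]
opening: 0.0129
```

```bash
python3 -c "
from h import *
stat()"
```

```text
t 10.45 Fcorner [ 0.01 -0.72] Fz -3.42 M [-0.046  0.059 -0.023] heel_c [ -5.61 -54.72] z 0.011 jaw 32.45 tilt [0.0002 0.    ]
```

move_arm(moves="0 -0.0007 0.0007 0 0 0 0;0 -0.0007 0.0007 0 0 0 0;0 0 0 0 0 0 0")

```text
t: 10.75
eef_pos: [0.5626, 0.1035, 0.011]
ee_rot: [0.481, 0.877, 0.0, 0.0]
contact_force: [0.0, -0.8, -2.8]
opening: 0.0129
```

```bash
python3 -c "
from h import *
stat()"
```

```text
t 10.75 Fcorner [ 0.19 -0.8 ] Fz -2.84 M [-0.007 -0.007 -0.009] heel_c [ -4.66 -54.71] z 0.011 jaw 32.45 tilt [ 0.0002 -0.    ]
```

move_arm(moves="0 -0.0007 0.0007 0 0 0 0;0 -0.0007 0.0007 0 0 0 0;0 0 0 0 0 0 0")

```text
t: 11.05
eef_pos: [0.5636, 0.1032, 0.011]
ee_rot: [0.481, 0.877, 0.0, 0.0]
contact_force: [-0.2, 0.1, -3.9]
opening: 0.0127
```

```bash
python3 -c "
from h import *
stat()"
```

```text
t 11.05 Fcorner [-0.26  0.08] Fz -3.86 M [-0.009  0.115  0.022] heel_c [ -3.64 -54.73] z 0.011 jaw 32.45 tilt [ 0.0002 -0.    ]
```

move_arm(moves="0 -0.0007 0.0007 0 0 0 0;0 -0.0007 0.0007 0 0 0 0;0 0 0 0 0 0 0")

```text
t: 11.35
eef_pos: [0.5646, 0.103, 0.011]
ee_rot: [0.481, 0.877, 0.0, 0.0]
contact_force: [-0.1, 0.7, -3.1]
opening: 0.0132
```

```bash
python3 -c "
from h import *
stat()"
```

```text
t 11.35 Fcorner [-0.3   0.64] Fz -3.13 M [0.032 0.054 0.007] heel_c [ -2.65 -54.72] z 0.011 jaw 32.45 tilt [ 0.0002 -0.    ]
```

move_arm(moves="0 -0.0007 0.0007 0 0 0 0;0 -0.0007 0.0007 0 0 0 0;0 0 0 0 0 0 0")

```text
t: 11.65
eef_pos: [0.5656, 0.1028, 0.0111]
ee_rot: [0.481, 0.877, 0.0, 0.0]
contact_force: [0.0, 0.4, -3.0]
opening: 0.013
```

```bash
python3 -c "
from h import *
stat()"
```

```text
t 11.65 Fcorner [-0.05  0.35] Fz -3.05 M [-0.036  0.081  0.017] heel_c [ -1.66 -54.74] z 0.0111 jaw 32.45 tilt [ 0.0002 -0.    ]
```

move_arm(moves="0 -0.0007 0.0007 0 0 0 0;0 -0.0007 0.0007 0 0 0 0;0 0 0 0 0 0 0")

```text
t: 11.95
eef_pos: [0.5657, 0.1027, 0.0108]
ee_rot: [0.481, 0.877, -0.0, -0.001]
contact_force: [-2.6, 0.4, -1.7]
opening: 0.0127
```

```bash
python3 -c "
from h import *
stat()"
```

```text
t 11.95 Fcorner [-2.6  -0.18] Fz -1.67 M [0.063 0.43  0.095] heel_c [ -1.49 -54.83] z 0.0108 jaw 32.47 tilt [-0.0014 -0.0002]
```

move_arm(moves="0 -0.0007 0.0007 0 0 0 0;0 -0.0007 0.0007 0 0 0 0;0 0 0 0 0 0 0;0 0 0 0 0 0 0")

```text
t: 12.35
eef_pos: [0.5657, 0.1026, 0.0106]
ee_rot: [0.481, 0.877, -0.001, -0.001]
contact_force: [-5.0, 1.2, -1.1]
opening: 0.0128
```

```bash
python3 -c "
from h import *
stat()"
```

```text
t 12.35 Fcorner [-5.16  0.04] Fz -1.11 M [0.152 1.028 0.089] heel_c [ -1.48 -54.86] z 0.0106 jaw 32.49 tilt [-0.0032 -0.0002]
```

The arm gives about 2.6 N/mm. The back sheet is felt at heel x ≈ -1.5 mm, with a moment small enough to mean flush. I back off 2.5 mm and approach the side piece.

move_arm(moves="0 0.0035 -0.0035 0 0 0 0;0 0.005 0.005 0 0 0 0;0 0.005 0.005 0 0 0 0;0 0.005 0.005 0 0 0 0;0 0.005 0.005 0 0 0 0;0 0.005 0.005 0 0 0 0;0 0.004 0.004 0 0 0 0;0 0 0 0 0 0 0;0 0 0 0 0 0 0")

```text
t: 13.25
eef_pos: [0.5695, 0.1229, 0.011]
ee_rot: [0.481, 0.877, -0.0, 0.0]
contact_force: [-0.3, -1.0, -2.7]
opening: 0.0129
```

```bash
python3 -c "
from h import *
stat()"
```

```text
t 13.25 Fcorner [-0.08 -1.06] Fz -2.69 M [-0.07   0.051 -0.025] heel_c [ -2.23 -34.22] z 0.011 jaw 32.46 tilt [ 0.0001 -0.0001]
```

move_arm(moves="0 0.002 0.002 0 0 0 0;0 0.002 0.002 0 0 0 0;0 0.002 0.002 0 0 0 0;0 0.002 0.002 0 0 0 0;0 0.002 0.002 0 0 0 0;0 0 0 0 0 0 0")

```text
t: 13.85
eef_pos: [0.571, 0.1297, 0.011]
ee_rot: [0.481, 0.877, -0.0, 0.0]
contact_force: [-0.3, -0.7, -4.1]
opening: 0.0128
```

```bash
python3 -c "
from h import *
stat()"
```

```text
t 13.85 Fcorner [-0.17 -0.74] Fz -4.07 M [-0.124  0.06   0.085] heel_c [ -2.24 -27.33] z 0.011 jaw 32.47 tilt [-0.0001 -0.0005]
```

move_arm(moves="0 0.0014 0.0014 0 0 0 0;0 0.0014 0.0014 0 0 0 0;0 0.0014 0.0014 0 0 0 0;0 0.0014 0.0014 0 0 0 0;0 0 0 0 0 0 0")

```text
t: 14.35
eef_pos: [0.5715, 0.1339, 0.0109]
ee_rot: [0.481, 0.877, -0.0, -0.0]
contact_force: [-0.0, -2.5, -2.6]
opening: 0.013
```

```bash
python3 -c "
from h import *
stat()"
```

```text
t 14.35 Fcorner [ 0.51 -2.42] Fz -2.56 M [-0.439  0.334  0.177] heel_c [ -2.6  -23.12] z 0.0109 jaw 32.48 tilt [-0.0005 -0.0001]
```

move_arm(moves="0 0.0014 0.0014 0 0 0 0;0 0.0014 0.0014 0 0 0 0;0 0.0014 0.0014 0 0 0 0;0 0.0014 0.0014 0 0 0 0;0 0 0 0 0 0 0")

```text
t: 14.85
eef_pos: [0.5726, 0.1379, 0.0109]
ee_rot: [0.481, 0.877, 0.0, -0.0]
contact_force: [-1.4, -2.2, -4.1]
opening: 0.0132
```

```bash
python3 -c "
from h import *
stat()"
```

```text
t 14.85 Fcorner [-0.87 -2.49] Fz -4.07 M [-0.477  0.276  0.227] heel_c [ -2.4  -18.92] z 0.0109 jaw 32.47 tilt [0.     0.0002]
```

move_arm(moves="0 0.0014 0.0014 0 0 0 0;0 0.0014 0.0014 0 0 0 0;0 0.0014 0.0014 0 0 0 0;0 0.0014 0.0014 0 0 0 0;0 0.0014 0.0014 0 0 0 0;0 0.0014 0.0014 0 0 0 0;0 0.0014 0.0014 0 0 0 0;0 0.0014 0.0014 0 0 0 0;0 0 0 0 0 0 0")

```text
t: 15.75
eef_pos: [0.5745, 0.1457, 0.011]
ee_rot: [0.481, 0.877, 0.0, 0.0]
contact_force: [-1.7, -1.8, -3.0]
opening: 0.0128
```

```bash
python3 -c "
from h import *
stat()"
```

```text
t 15.75 Fcorner [-1.31 -2.16] Fz -3.05 M [-0.41   0.298  0.208] heel_c [ -2.27 -10.94] z 0.011 jaw 32.46 tilt [0.0003 0.0003]
```

move_arm(moves="0 0.0014 0.0014 0 0 0 0;0 0.0014 0.0014 0 0 0 0;0 0.0014 0.0014 0 0 0 0;0 0 0 0 0 0 0")

```text
t: 16.15
eef_pos: [0.5751, 0.1486, 0.0111]
ee_rot: [0.481, 0.877, 0.0, 0.0]
contact_force: [-1.2, -2.0, -2.8]
opening: 0.0131
```

```bash
python3 -c "
from h import *
stat()"
```

```text
t 16.15 Fcorner [-0.74 -2.22] Fz -2.81 M [-0.397  0.308  0.209] heel_c [-2.25 -7.99] z 0.0111 jaw 32.46 tilt [0.0003 0.0003]
```

move_arm(moves="0 -0.0014 0.0014 0 0 0 0;0 -0.0014 0.0014 0 0 0 0;0 -0.0014 0.0014 0 0 0 0;0 0 0 0 0 0 0;0 0 0 0 0 0 0")

```text
t: 16.65
eef_pos: [0.5758, 0.1483, 0.0108]
ee_rot: [0.481, 0.877, -0.001, -0.002]
contact_force: [-6.0, -0.4, 0.8]
opening: 0.0128
```

```bash
python3 -c "
from h import *
stat()"
```

```text
t 16.65 Fcorner [-5.75 -1.73] Fz 0.83 M [-0.151  1.282  0.167] heel_c [-1.55 -8.09] z 0.0108 jaw 32.46 tilt [-0.0042  0.0003]
```

move_arm(moves="0 0.0014 0.0014 0 0 0 0;0 0 0 0 0 0 0")

```text
t: 16.85
eef_pos: [0.5759, 0.1485, 0.0106]
ee_rot: [0.481, 0.877, -0.001, -0.002]
contact_force: [-6.5, -1.9, -0.1]
opening: 0.0131
```

```bash
python3 -c "
from h import *
stat()"
```

```text
t 16.85 Fcorner [-5.96 -3.25] Fz -0.12 M [-0.346  1.36   0.209] heel_c [-1.55 -7.89] z 0.0106 jaw 32.45 tilt [-0.0047 -0.0007]
```

move_arm(moves="0 0.0014 0.0014 0 0 0 0;0 0 0 0 0 0 0")

```text
t: 17.05
eef_pos: [0.5759, 0.1488, 0.0104]
ee_rot: [0.481, 0.876, -0.002, -0.002]
contact_force: [-6.0, -2.3, -1.1]
opening: 0.0132
```

```bash
python3 -c "
from h import *
stat()"
```

```text
t 17.05 Fcorner [-5.32 -3.56] Fz -1.07 M [-0.503  1.297  0.149] heel_c [-1.58 -7.57] z 0.0104 jaw 32.43 tilt [-0.0052 -0.0015]
```

move_arm(moves="0 0.0014 0.0014 0 0 0 0;0 0 0 0 0 0 0")

```text
t: 17.25
eef_pos: [0.576, 0.1493, 0.0103]
ee_rot: [0.482, 0.876, -0.002, -0.002]
contact_force: [-6.2, -2.5, -1.0]
opening: 0.0126
```

```bash
python3 -c "
from h import *
stat()"
```

```text
t 17.25 Fcorner [-5.55 -3.75] Fz -1.01 M [-0.588  1.338  0.167] heel_c [-1.55 -7.07] z 0.0103 jaw 32.41 tilt [-0.0055 -0.0021]
```

move_arm(moves="0 0.0014 0.0014 0 0 0 0;0 0.0014 0.0014 0 0 0 0;0 0 0 0 0 0 0")

```text
t: 17.55
eef_pos: [0.5759, 0.1495, 0.0102]
ee_rot: [0.482, 0.876, -0.003, -0.002]
contact_force: [-7.5, -4.0, 0.5]
opening: 0.0129
```

```bash
python3 -c "
from h import *
stat()"
```

```text
t 17.55 Fcorner [-6.45 -5.56] Fz 0.5 M [-1.093  1.49   0.087] heel_c [-1.72 -6.89] z 0.0102 jaw 32.35 tilt [-0.007  -0.0041]
```

move_arm(moves="0 0.0014 0.0014 0 0 0 0;0 0 0 0 0 0 0")

```text
t: 17.75
eef_pos: [0.5759, 0.1496, 0.0101]
ee_rot: [0.482, 0.876, -0.004, -0.002]
contact_force: [-7.7, -7.2, 1.3]
opening: 0.0132
```

```bash
python3 -c "
from h import *
stat()"
```

```text
t 17.75 Fcorner [-5.94 -8.69] Fz 1.31 M [-1.279  1.599  0.058] heel_c [-1.77 -6.76] z 0.0101 jaw 32.31 tilt [-0.0077 -0.0051]
```

move_arm(moves="0 -0.0014 0.0014 0 0 0 0;0 -0.0014 0.0014 0 0 0 0;0 0 0 0 0 0 0")

```text
t: 18.05
eef_pos: [0.5759, 0.1496, 0.0099]
ee_rot: [0.482, 0.876, -0.005, -0.004]
contact_force: [-11.6, -7.0, 3.9]
opening: 0.0132
```

```bash
python3 - <<'E'
from h import *
stat()
E
```

```text
t 18.05 Fcorner [-9.84 -9.35] Fz 3.89 M [-1.141  2.205  0.108] heel_c [-1.72 -6.82] z 0.0099 jaw 32.33 tilt [-0.0115 -0.0052]
```

move_arm(moves="0 -0.0007 0.0007 0 0 0 0;0 0 0 0 0 0 0;0 0 0 0 0 0 0;0 0 0 0 0 0 0;0 0 0 0 0 0 0;0 0 0 0 0 0 0;0 0 0 0 0 0 0;0 0 0 0 0 0 0")

```text
t: 18.85
eef_pos: [0.5759, 0.1496, 0.0099]
ee_rot: [0.482, 0.876, -0.005, -0.004]
contact_force: [-13.5, -6.8, 3.8]
opening: 0.0127
```

```bash
python3 - <<'E'
from h import *
stat()
cv2.imwrite("pics/w7.png",vision.read_camera("wrist")[...,::-1]);stat()
g=cv2.imread("pics/w7.png",0)
for z in (.06,.016):
  print(z)
  for l in cv2.createLineSegmentDetector(cv2.LSD_REFINE_ADV).detect(g)[0][:,0]:
    if np.hypot(*(l[:2]-l[2:]))>50 and max(l[0],l[2])>240 and min(l[1],l[3])<330:
        p,q=[Rm.T@(ray("wrist",v,z)[:2]-C)*1e3 for v in(l[:2],l[2:])];d=q-p
        if abs(abs(d[0])-abs(d[1]))>.9*max(abs(d)): print(np.round(l),np.round(p),np.round(q),"ang",round(np.degrees(np.arctan2(d[1],d[0])),2))
for c in("side","scene"):
    vision.read_camera(c)
    for n in("side_end","corner"):
        for d in finder.mark_of(c,n)[:1]:print(c,n,round(d["p"],2),np.round(Rm.T@(d["location"][:2]-C)*1e3,1))
stat()
E
```

```text
t 18.85 Fcorner [-11.69  -9.57] Fz 3.79 M [-1.111  2.369  0.128] heel_c [-1.69 -6.81] z 0.0099 jaw 32.35 tilt [-0.0122 -0.0052]
t 18.9 Fcorner [-10.81  -9.15] Fz 4.64 M [-1.155  2.321  0.105] heel_c [-1.69 -6.8 ] z 0.0099 jaw 32.34 tilt [-0.0122 -0.0052]
0.06
[286.  -1. 558. 309.] [-140.   -7.] [-18.  -8.] ang -0.14
[354.  -0. 558. 245.] [-128.    4.] [-37.   4.] ang -0.1
[245.   0. 473. 251.] [-147.  -15.] [-53. -15.] ang -0.07
[559. 252. 349.  -0.] [-35.   3.] [-129.    3.] ang 179.84
[478. 245. 257.  -0.] [-53. -13.] [-145.  -13.] ang 179.91
[356. 302. 409. 259.] [-64. -51.] [-64. -30.] ang 90.01
[558. 107. 480.   0.] [-72.  25.] [-107.   25.] ang 179.84
[407. 258. 299. 147.] [-65. -30.] [-112.  -30.] ang -179.94
[264. 111. 196.  43.] [-125.  -30.] [-149.  -30.] ang 179.88
0.016
[286.  -1. 558. 309.] [-147.    0.] [33. -0.] ang -0.14
[354.  -0. 558. 245.] [-130.   17.] [ 5. 17.] ang -0.1
[245.   0. 473. 251.] [-157.  -10.] [-19. -10.] ang -0.07
[559. 252. 349.  -0.] [ 8. 16.] [-131.   16.] ang 179.84
[478. 245. 257.  -0.] [-19.  -7.] [-154.   -7.] ang 179.91
[356. 302. 409. 259.] [-35. -64.] [-35. -33.] ang 90.01
[558. 107. 480.   0.] [-46.  49.] [-98.  49.] ang 179.84
[407. 258. 299. 147.] [-37. -33.] [-106.  -33.] ang -179.94
[264. 111. 196.  43.] [-126.  -33.] [-161.  -33.] ang 179.88
side side_end 0.84 [-199.2   -1.4]
scene side_end 0.86 [-1.991e+02  1.000e-01]
scene corner 0.7 [1.5 0.2]
t 19.2 Fcorner [-10.81  -9.93] Fz 4.57 M [-1.174  2.308  0.09 ] heel_c [-1.67 -6.79] z 0.0099 jaw 32.34 tilt [-0.0122 -0.0052]
```

View pics/w7.png

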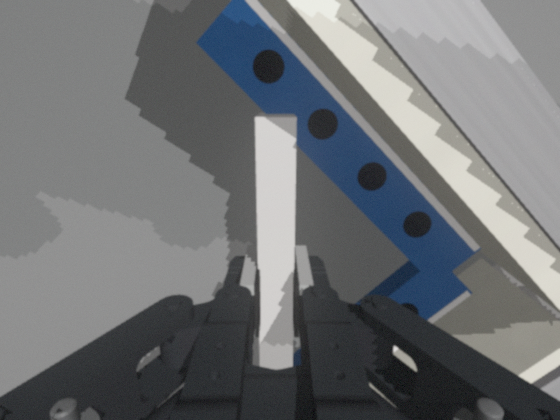

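Side lines stand within 0.1–0.16° of the corner frame and the square at -0.08°, all flush, with forces of about 11 N on the back and 10 N on the side. I add a touch and hold 2.6 s more, so that sheet friction can't leave the side below 4 N.

move_arm(moves="0 0.0005 0.0015 0 0 0 0;0 0 0 0 0 0 0;0 0 0 0 0 0 0;0 0 0 0 0 0 0;0 0 0 0 0 0 0;0 0 0 0 0 0 0;0 0 0 0 0 0 0;0 0 0 0 0 0 0;0 0 0 0 0 0 0;0 0 0 0 0 0 0")

```text
t: 20.2
eef_pos: [0.576, 0.1496, 0.0098]
ee_rot: [0.482, 0.876, -0.006, -0.004]
contact_force: [-13.2, -7.4, 5.0]
opening: 0.0129
```

```bash
python3 -c "
from h import *
stat()"
```

```text
t 20.2 Fcorner [-11.25 -10.07] Fz 4.99 M [-1.281  2.533  0.105] heel_c [-1.67 -6.79] z 0.0098 jaw 32.33 tilt [-0.0133 -0.006 ]
```

move_arm(moves="0 0 0 0 0 0 0;0 0 0 0 0 0 0;0 0 0 0 0 0 0;0 0 0 0 0 0 0;0 0 0 0 0 0 0;0 0 0 0 0 0 0;0 0 0 0 0 0 0;0 0 0 0 0 0 0;0 0 0 0 0 0 0;0 0 0 0 0 0 0")

```text
t: 21.2
eef_pos: [0.576, 0.1496, 0.0097]
ee_rot: [0.482, 0.876, -0.006, -0.004]
contact_force: [-14.3, -6.6, 5.6]
opening: 0.0128
```

```bash
python3 -c "
from h import *
stat()"
```

```text
t 21.2 Fcorner [-12.57  -9.52] Fz 5.59 M [-1.327  2.49   0.141] heel_c [-1.67 -6.75] z 0.0097 jaw 32.33 tilt [-0.0133 -0.0059]
```

move_arm(moves="0 0.0007 0.0015 0 0 0 0;0 0 0 0 0 0 0;0 0 0 0 0 0 0;0 0 0 0 0 0 0;0 0 0 0 0 0 0;0 0 0 0 0 0 0;0 0 0 0 0 0 0;0 0 0 0 0 0 0;0 0 0 0 0 0 0;0 0 0 0 0 0 0")

```text
t: 22.2
eef_pos: [0.576, 0.1496, 0.0097]
ee_rot: [0.482, 0.876, -0.006, -0.005]
contact_force: [-14.1, -7.6, 5.9]
opening: 0.0132
```

```bash
python3 -c "
from h import *
stat()"
```

```text
t 22.2 Fcorner [-12.06 -10.51] Fz 5.85 M [-1.392  2.588  0.074] heel_c [-1.69 -6.74] z 0.0097 jaw 32.32 tilt [-0.0144 -0.0069]
```

move_arm(moves="0 0 0 0 0 0 0;0 0 0 0 0 0 0;0 0 0 0 0 0 0;0 0 0 0 0 0 0;0 0 0 0 0 0 0;0 0 0 0 0 0 0;0 0 0 0 0 0 0;0 0 0 0 0 0 0")

```text
t: 23.0
eef_pos: [0.576, 0.1496, 0.0096]
ee_rot: [0.482, 0.876, -0.006, -0.005]
contact_force: [-14.1, -8.5, 4.6]
opening: 0.0131
```

```bash
python3 -c "
from h import *
stat()"
```

```text
t 23.0 Fcorner [-11.92 -11.34] Fz 4.62 M [-1.481  2.667  0.125] heel_c [-1.66 -6.74] z 0.0096 jaw 32.32 tilt [-0.0143 -0.0069]
```

move_arm(moves="0 -0.0014 -0.0042 0 0 0 0;0 -0.0014 -0.0042 0 0 0 0;0 -0.0014 -0.0042 0 0 0 0;0 -0.0014 -0.0042 0 0 0 0;0 -0.0014 -0.0042 0 0 0 0;0 -0.0014 -0.0042 0 0 0 0;0 0 -0.01 0 0 0 0;0 0 -0.015 0 0 0 0;0 0 0 0 0 0 0;0 0 0 0 0 0 0")

```text
t: 24.0
eef_pos: [0.5642, 0.1365, 0.0114]
ee_rot: [0.482, 0.876, 0.0, 0.001]
contact_force: [-0.3, -0.7, -3.7]
opening: 0.0127
```

```bash
python3 - <<'E'
from h import *
stat()
for c in("side","scene"):
    vision.read_camera(c)
    for n in("side_end","mat"):
        for d in finder.mark_of(c,n)[:1]:print(c,n,round(d["p"],2),np.round(d["location"],4),np.round(Rm.T@(d["location"][:2]-C)*1e3,1))
E
```

```text
t 24.0 Fcorner [-0.14 -0.77] Fz -3.7 M [0.014 0.028 0.056] heel_c [-10.27 -22.15] z 0.0114 jaw 32.39 tilt [ 0.0015 -0.0001]
side side_end 0.9 [0.4704 0.2529 0.0303] [-199.2   -0.9]
side mat 0.92 [ 0.501  -0.2728 -0.003 ] [ -55.1 -507.4]
scene side_end 0.57 [0.4714 0.251  0.0344] [-197.8   -2.5]
scene mat 0.91 [ 4.999e-01 -2.693e-01  2.000e-04] [ -56.9 -504.2]
```

move_arm(moves="0 0 -0.03 0 0 0 0;0 0 -0.03 0 0 0 0;0 0 0 -0.04 0 0 0;0 0 0 -0.08 0 0 0;0 0 0 -0.08 0 0 0;0 0 0 0 0 0 0;0 0 0 0 0 0 0")

```text
t: 25.0
eef_pos: [0.5388, 0.1212, 0.1118]
ee_rot: [0.481, 0.877, 0.001, 0.001]
contact_force: [-1.0, -0.9, -4.1]
opening: 0.0132
```

```bash
python3 - <<'E'
from h import *
stat();shift([.49,-.262,.111],32.4)
E
```

```text
t 25.0 Fcorner [-0.77 -1.14] Fz -4.14 M [-0.096  0.171 -0.025] heel_c [-31.74 -42.54] z 0.1118 jaw 32.46 tilt [0.002  0.0006]
tcp [0.5388 0.1212 0.1118] jawyaw 32.46 shift/0.5 [-0.5943 -0.4938  0.001 ] wz 0.0009
```

move_arm(moves="0 -0.066 -0.0549 0 0 0 0;0 -0.066 -0.0549 0 0 0 0;0 -0.066 -0.0549 0 0 0 0;0 -0.066 -0.0549 0 0 0 0;0 -0.066 -0.0549 0 0 0 0;0 -0.066 -0.0549 0 0 0 0;0 -0.066 -0.0549 0 0 0 0;0 -0.066 -0.0549 0 0 0 0;0 -0.066 -0.0549 0 0 0 0;0 0 0 0 0 0 0")

```text
t: 26.0
eef_pos: [0.4852, -0.2701, 0.1092]
ee_rot: [0.486, 0.874, -0.003, -0.001]
contact_force: [-0.1, -0.1, -2.7]
opening: 0.0127
```

move_arm(moves="0 0 0 0 0 0 0;0 0 0 0 0 0 0;0 0 0 0.08 0 0 0;0 0 0 0.07 0 0 0;0 0 0 0.03 0 0 0;0 0 0 0.01 0 0 0;0 0 0 0 0 0 0;0 0 0 0 0 0 0")

```text
t: 26.8
eef_pos: [0.4904, -0.2618, 0.0169]
ee_rot: [0.481, 0.877, 0.0, 0.001]
contact_force: [1.1, -0.7, -4.2]
opening: 0.0129
```

```bash
python3 - <<'E'
from h import *
stat();shift([.49,-.262,.0095],32.4)
E
```

```text
t 26.8 Fcorner [ 1.27 -0.45] Fz -4.18 M [-0.057  0.028  0.019] heel_c [   4.23 -426.99] z 0.0169 jaw 32.52 tilt [ 0.0019 -0.0005]
tcp [ 0.4904 -0.2618  0.0169] jawyaw 32.52 shift/0.5 [ 0.0002 -0.0009  0.0149] wz 0.0021
```

move_arm(moves="0 0 0 0.005 0 0 0;0 0 0 0.005 0 0 0;0 0 0 0.003 0 0 0;0 0 0 0.002 0 0 0;0 0 0 0 0 0 0;0 0 0 0 0 0 0")

```text
t: 27.4
eef_pos: [0.4896, -0.2623, 0.0103]
ee_rot: [0.481, 0.876, 0.0, 0.0]
contact_force: [-2.6, 2.9, 8.1]
opening: 0.0127
```

```bash
python3 - <<'E'
from h import *
stat()
E
```

```text
t 27.4 Fcorner [-3.17  2.28] Fz 8.08 M [0.362 0.715 0.021] heel_c [   3.5  -427.59] z 0.0103 jaw 32.44 tilt [0.0007 0.0002]
```

Touched down. Open partly, since the legs are close to the fingers, and lift.

move_arm(moves="0 0 0 -0.001 0 0 0;0.5 0 0 0 0 0 0;0.5 0 0 0 0 0 0;0.5 0 0 0 0 0 0;0.5 0 0 0 0 0 0;0.5 0 0 -0.02 0 0 0;0.5 0 0 -0.06 0 0 0;0.5 0 0 -0.08 0 0 0;0.5 0 0 -0.09 0 0 0;0.5 0 0 -0.09 0 0 0")

```text
t: 28.4
eef_pos: [0.4889, -0.2621, 0.1813]
ee_rot: [0.481, 0.876, 0.0, 0.0]
contact_force: [-0.0, -0.9, 0.5]
opening: 0.0427
```

move_arm(moves="0.5 0 0 0 0 0 0;0.5 0 0 0 0 0 0;0.5 0 0 0 0 0 0")

```text
t: 28.7
eef_pos: [0.4883, -0.2617, 0.1781]
ee_rot: [0.481, 0.877, -0.0, -0.001]
contact_force: [0.4, 0.2, 0.5]
opening: 0.0426
```

```bash
python3 - <<'E'
from h import *
stat()
for c in("side","scene","wrist"):
    cv2.imwrite(f"pics/end_{c}.png",vision.read_camera(c)[...,::-1])
    for n in("side_end","square_bar","mat","tape","screwdriver","square"):
        for d in finder.mark_of(c,n)[:2]:print(c,n,round(d["p"],2),np.round(d["location"],4),np.round(Rm.T@(d["location"][:2]-C)*1e3,1) if n=="side_end" else "")
E
```

```text
t 28.7 Fcorner [0.37 0.26] Fz 0.48 M [-0.015  0.051 -0.004] heel_c [   2.12 -427.28] z 0.1781 jaw 32.46 tilt [-0.0019  0.0009]
side side_end 0.82 [0.467  0.2517 0.0292] [-202.2   -2.8]
side square_bar 0.64 [ 0.4895 -0.2602  0.0303] 
side square_bar 0.64 [ 0.5035 -0.2695  0.0009] 
side mat 0.92 [ 0.5016 -0.2679 -0.0045] 
side tape 0.6 [0.4034 0.086  0.0029] 
side tape 0.41 [ 0.6606 -0.2758 -0.0021] 
side square 0.73 [0.1309 0.2188 0.0004] 
side square 0.61 [ 0.5743 -0.2098  0.0042] 
scene side_end 0.92 [0.4708 0.2531 0.0349] [-198.8   -0.6]
scene square_bar 0.76 [0.2274 0.3143 0.0279] 
scene mat 0.59 [ 0.4974 -0.2715  0.0026] 
scene tape 0.77 [0.4062 0.0838 0.0011] 
scene screwdriver 0.66 [ 0.6579 -0.2754 -0.0024] 
scene square 0.85 [ 0.1323  0.2081 -0.0015] 
scene square 0.6 [ 6.586e-01 -2.745e-01 -4.000e-04] 
wrist side_end 0.48 [ 0.4885 -0.2646  0.0225] [ -69.  -502.1]
wrist square_bar 0.67 [ 0.488  -0.2644  0.0249] 
wrist mat 0.73 [ 0.5    -0.2714  0.0032] 
wrist screwdriver 0.85 [ 0.6594 -0.2738  0.0037] 
wrist square 0.93 [ 0.5733 -0.207   0.0082]
```

View pics/end_side.png

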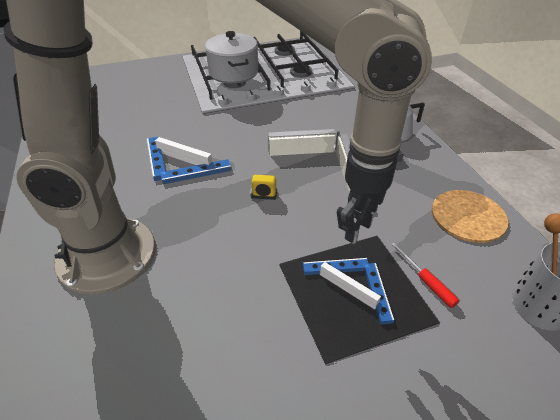

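The side picture shows the square flat on the mat (bar near (350,285)), with the tape and screwdriver where they were. One last numeric check of the side piece from the first viewing pose.

move_arm(moves="0.5 0.0547 0.0566 -0.0348 0 0 0;0.5 0.0547 0.0566 -0.0348 0 0 0;0.5 0.0547 0.0566 -0.0348 0 0 0;0.5 0.0547 0.0566 -0.0348 0 0 0;0.5 0.0547 0.0566 -0.0348 0 0 0;0.5 0.0547 0.0566 -0.0348 0 0 0;0.5 0.0547 0.0566 -0.0348 0 0 0;0.5 0.0547 0.0566 -0.0348 0 0 0;0.5 0.0547 0.0566 -0.0348 0 0 0;0.5 0.0547 0.0566 -0.0348 0 0 0")

```text
t: 30.75
eef_pos: [0.5814, 0.1219, 0.3539]
ee_rot: [0.481, 0.876, 0.0, 0.0]
contact_force: [0.7, 0.2, 0.2]
opening: 0.0428
```

move_arm(moves="0.5 0 0 0 0 0 0.1345;0.5 0 0 0 0 0 0.1345;0.5 0 0 0 0 0 0.1345;0.5 0 0 0 0 0 0.1345;0.5 0 0 0 0 0 0;0.5 0 0 0 0 0 0;0.5 0 0 0 0 0 0;0.5 0 0 0 0 0 0")

```text
t: 31.55
eef_pos: [0.5812, 0.1205, 0.353]
ee_rot: [0.706, 0.709, 0.0, -0.0]
contact_force: [-0.2, 1.0, -0.8]
opening: 0.0427
```

```bash
python3 - <<'E'
from h import *
stat()
im=vision.read_camera("wrist");cv2.imwrite("pics/w9.png",im[...,::-1]);g=cv2.imread("pics/w9.png",0)
for l in cv2.createLineSegmentDetector(cv2.LSD_REFINE_ADV).detect(g)[0][:,0]:
    if np.hypot(*(l[:2]-l[2:]))>60 and 170<l[0]<400 and l[1]<260:
        p,q=[Rm.T@(ray("wrist",v,.06)[:2]-C)*1e3 for v in(l[:2],l[2:])];d=q-p
        print(np.round(l),np.round(p),np.round(q),round(np.degrees(np.arctan2(d[1],d[0])),2))
for n in("square","square_bar","mat","tape"):
    for d in finder.mark_of("wrist",n)[:1]:print(n,round(d["p"],2),np.round(d["location"],4))
E
```

```text
t 31.55 Fcorner [-0.44  0.89] Fz -0.82 M [-0.005  0.066  0.031] heel_c [  9.82 -34.09] z 0.353 jaw 0.23 tilt [0.0001 0.0001]
[183.  50. 335.  87.] [-197.   -7.] [-11.  -8.] -0.19
[320. 246. 353. 132.] [  27. -217.] [ 27. -55.] 90.14
[326. 149. 301. 241.] [ -2. -83.] [  -2. -215.] -90.04
[346.  60. 237.  33.] [-7. 25.] [-138.   26.] 179.79
[306. 241. 344.  99.] [   5. -213.] [  4. -18.] 90.21
square 0.74 [ 0.5726 -0.2062  0.0044]
square_bar 0.75 [ 0.4874 -0.2635  0.0249]
mat 0.95 [ 0.4976 -0.2722  0.0017]
tape 0.63 [ 0.4041  0.0907 -0.0035]
```

```bash
python3 -c "
from workcell import r
print(r.sign_off())"
```

```text
the job is handed in; nothing more can be done
None
```

The job is handed in. The square was checked in the corner and laid back on the mat, and every last check is within its limit. `sign_off` reports no verdict.

- **Pick and press:** I gripped the smaller square by its bar and set it parallel to the corner within about 0.1–0.2°. I felt for the back sheet, then pushed the side piece out until it came flush.
- **Hold:** It stayed pressed for about 4 s at a wrist-measured 10–12.6 N towards the back and 9–11.5 N towards the side. These readings include sheet friction. Allowing for that, I put the side face at 5.5 N or more, an estimate rather than a direct reading.
- **Side piece:** After drawing out, it measures about 0.3° (0.005 rad) from square to the back, against the 0.9° allowed. The network's point readings for the side's end were coarser, off by 0.6–2.8 mm over 200 mm (up to 0.8°), but still within the limit.
- **Square on the mat:** It is released and flat, with the bar's midpoint about 14 mm from the mat's centre. The arm is well clear of everything.
- **Other things:** I moved neither the tape nor the screwdriver. The screwdriver reads within 2 mm of its start, and the tape within about 4 mm, or 9 mm in the last wrist reading.

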